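Put the washed food processor back together

TASK

Put the washed food processor back together on its motor base: first the bowl over the drive spindle, then the chopping blade with the two curved arms over the bowl's centre tube, then the lid, and last the pusher into the lid's feed tube. Each part must go fully home and sit level before the next is fitted; lower the parts, do not drop them, and leave the flat slicing disc lying where it is.

Things in the scene. Friction and masses are not known exactly. Their poses are not given: they have to be found in the camera images.
- base_seat (a point): Motor base of the food processor, fixed: round white housing, 160 mm wide, 72 mm high, black button panel in front. Top: steel seat 116 mm wide; from its middle a steel spindle stands up, 14 mm thick, its last 18 mm tapering to a 6 mm tip 78 mm above the seat. Point: middle of the seat's surface, on the spindle axis; z up.
- bowl_mid (a point): Upright round steel bowl, 86 mm high, 124 mm wide at the foot, 148 over the rim (138 inside). Centre tube 28 mm thick, bore 22, open through the 4 mm floor to go over the spindle, top 70 mm above the bowl's underside: grip it there. 0.42 kg. Point: on its axis, 43 mm above its underside; z up, x to the thumb tab. Home: underside on the base's seat, any yaw.
- blade_mid (a point): Chopping blade: upright black hub, 46 mm thick, 80 high, closed on top, bored 38 mm wide and 74 deep from below, with two thin curved steel blades 10 and 24 mm above its foot reaching 52 mm out. 0.15 kg; grip the hub near its top. Point: on its axis, 40 mm above its foot; z up. Home: over the bowl's centre tube, foot on the bowl's floor (4 mm above its underside), any yaw.
- lid_tube (a point): Lid on its skirt: grey plate 152 mm wide, 5 thick; skirt below 10 deep, 120-128 wide, enters the bowl; off-centre feed tube, 50 mm outside, 44 inside, open, flared to 54 at its top, 77 mm above the skirt's edge: grip it. 0.18 kg. Point: tube axis, 46 mm above skirt's edge; z up; the lid's middle is 34 mm from here along -x. Home: plate's underside on the bowl's rim, any yaw.
- pusher_mid (a point): Pusher, upright: grey plunger 98 mm high. Tapered round body 60 long, 30 mm wide at the foot, 36 at the top; collar 58 wide, 5 thick; then a round grip 29 mm thick, 33 tall. 0.11 kg. Point: on its axis, 49 mm above its foot; z up. Home: body in the lid's feed tube, collar's underside on the tube's top.
- disc_mid (a point): Slicing disc, not wanted: flat round steel disc, 120 mm wide, 5 thick, lying on the bench with a black hub 46 mm thick standing 46 mm up from its middle. Point: on its axis, 28 mm above the bench; z up.
Not all that is in view belongs to the job. What is shaped like the part that bears pusher_mid but pink is not meant.

How it is judged:
By the outcome, as a careful person would: the job done as asked, in the order asked, and still so for the second after the job is handed in, with the robot touching nothing.
It also fails if it takes over 112 s, if anything falls off the work surface, if the arm or the gripper's body presses on something with over 40 N, if the wrist force passes 120 N, or if a joint passes its speed limit or range.

ROBOT

A 6-joint arm with a two-finger parallel gripper is mounted at the origin on a cart in front of the work surface, level with it; the furniture and walls round the work are solid. World frame = base frame: x ahead of the robot, y to its left, z up, the work surface at z = 0. Lengths are in mm, angles in rad, forces in N, time in s.
With the tool pointing down it reaches from about 275 to 750 mm from the base axis. Payload 10.2 kg.
Tool frame: the origin (TCP) lies at the very end of the fingers, on their centre line; the grasp point (between the pads) lies 19 mm behind it; z points along the fingers, y is the line along which they close (so a half turn about z gives the same grasp; the last joint's range is limited). The gripper opens to 85 mm and grips with 20 to 120 N. Pads are 22 mm wide; open, the fingers measure 114 mm over their backs; the gripper's body (76 mm by 85 mm) begins 54 mm behind the grasp point. The pads swing forward as they close: fully open they stand 13 mm farther back than shut.
Start: joints at [-1.327, 0.313, 1.498, -0, 1.331, -0.223], TCP at [236.255, -468.844, 231.294] pointing down, gripper open.
Joint ranges: [-2.94, 2.94], [-0.97, 2.17], [0.19, 2.56], [-1.23, 4.37], [0.02, 3.11], [-2.88, 2.88]. Speed limits (rad/s): [2.39, 2.39, 3.01, 3.14, 3.14, 3.14].

INTERFACE

Orientations are given as a unit quaternion [w, x, y, z].
In Python, from rig import monitor, eyes, job gives the robot as it stands. The module is installed in compiled form; this text tells all that it offers.
- The arm moves only by the tool send_rows, never from a script. Its argument "targets" is one flat list of numbers, 7 for each row, row after row: the turn, a rotation vector about the tool's x, y, z in degrees, then the shift along the tool's x, y, z in units of 60 mm (1.0 is 60 mm), then the opening, from -1 (shut) to 1 (fully open), so that 0 is half open. A call has 1 to 5 rows; each row shifts and turns the commanded pose from where the row before left it, along the tool's axes as they then stand; what a row does not reach is not made up. A row lasts 1/8 s, in which the tool goes at most 62.5 mm and 10.7 degrees, less where a joint would pass 70% of its speed; a pose out of reach is approached as far as the arm can. A call is refused whole if a number of a shift passes 1 or a number of a turn 10.7, either way. A call with a gripper value outside its range is refused whole. The fingers move at their own pace and stop on an object; "newtons" is the grip in N (left out, the last holds). Time passes only in rows, so rows that do not move let the fingers close. It gives the time, the measured TCP pose, the force, the opening and the grip force at its end, in the units of the state.
- monitor.sense(): the state, without advancing time (a new reading comes with each control period).
- eyes.capture(name): name is "scene" or "top" or "wrist"; returns a dict with "img" (420x560x3 uint8, red, green, blue), "K" (3x3 intrinsics, pixels), "R" (3x3) and "t" (3): a world point X has camera coordinates R X + t. Camera axes: x right, y down, z forward; pixel columns grow to the right and rows downward; lengths in mm; the calibration is good to about 2 mm. The wrist camera is an equidistant fisheye: a pixel r from the principal point sees the ray r / f radians off the axis. A picture is of the moment at which its call begins. There is no depth.
- job.finish_job(): hands the job in; it is judged then, once.
The state is a dict: "time_s": time; "joints": joint angles; "dq": joint speeds; "tau": joint torques, N m; "eef_pos": TCP position; "ee_rot": TCP orientation; "force": force on the tool from outside, world axes, zero at the start; "wrist_torque": the same for the moment, N m; "grip_width": opening from 0.0 (shut) to 1.0 (fully open); "grip_force": force on a finger pad.
Only numpy, scipy, OpenCV 4.12 (cv2) and the standard library are available. Lean on these libraries where they do the work, as an engineer would, in place of code of your own. Each camera call takes 0.05 s, during which the arm holds its last target. There are 200 camera calls.

## Working session

There is one attempt and no reset: what is moved stays moved. The work goes in short steps, Python scripts to look and compute and a tool call to move; the robot and the scene stay as the last step left them, time stands still between calls to the robot, and variables do not carry over. Pictures are saved under pics/ and viewed, at most 14 in all, crops included, and the job is handed in when it is done.

Besides the shell and the picture viewer there is one more tool, called after "Request:" as name(argument=value, ...) on one line, values as JSON. send_rows: Moves the arm, as the interface text tells. Its arguments: {"type":"object","properties":{"targets":{"type":"array","items":{"type":"number"}},"newtons":{"type":"number"}},"required":["targets"]}

```bash
mkdir -p pics; python3 - <<'E'
from rig import monitor, eyes
import cv2, pickle
for n in("scene","top"):
    c=eyes.capture(n); cv2.imwrite(f"pics/{n}0.png",c["img"][:,:,::-1]); pickle.dump(c,open(f"{n}0.pkl","wb"))
    print(n,c["K"].round(1).tolist(),c["R"].round(3).tolist(),c["t"].round(0))
print(monitor.sense())
E
```

```text
scene [[397.5, 0.0, 279.7], [0.0, 397.5, 210.5], [0.0, 0.0, 1.0]] [[-0.869, -0.495, 0.012], [-0.312, 0.528, -0.79], [0.385, -0.69, -0.613]] [436. 233. 803.]
top [[532.8, 0.0, 285.0], [0.0, 532.8, 201.3], [0.0, 0.0, 1.0]] [[0.028, -1.0, -0.012], [-0.991, -0.026, -0.131], [0.13, 0.016, -0.991]] [ -66.  541. 1313.]
{'time_s': 0.1, 'joints': array([-1.32741815e+00,  3.13389995e-01,  1.49834636e+00, -3.46108284e-06,
        1.33097702e+00, -2.23449633e-01]), 'dq': array([ 0.00137721, -0.00217085, -0.00162182,  0.00055965, -0.00043397,
       -0.00119112]), 'tau': array([ 1.55330756e-03, -4.12903512e+01, -2.60140264e+01, -2.01218827e-04,
        3.07578826e-03, -1.07661805e-06]), 'eef_pos': array([ 236.19028867, -468.62502808,  230.79992247]), 'ee_rot': array([-5.60316325e-04,  9.72882181e-01,  2.31300558e-01, -7.26419692e-06]), 'force': array([0.33556122, 0.57141255, 0.60679078]), 'wrist_torque': array([-0.00528266, -0.05862508,  0.01178013]), 'grip_force': 0.0, 'grip_width': 1.0001029873487652}
```

View pics/scene0.png

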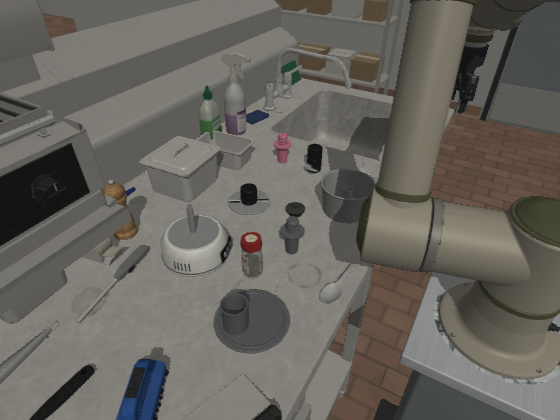

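View pics/top0.png

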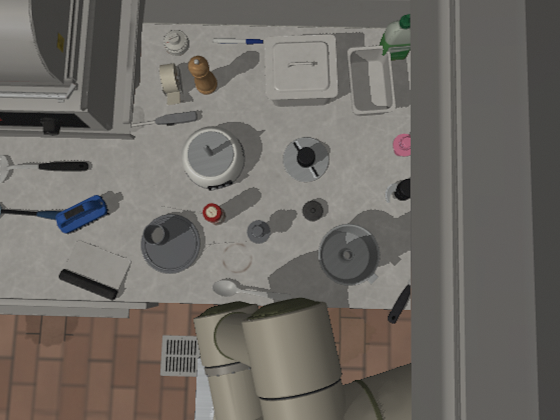

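The scene camera shows:
- base (195,240)
- disc (249,195)
- bowl (347,195)
- lid with tube (235,312)
- grey pusher, around (291,230)
- pink decoy (283,148)
- black blade hub (314,157)

In the top view the base is at (212,157), disc (305,158), bowl (347,254), lid (171,243), blade (403,188), and there are two dark round things at (258,230) and (312,210). I'll locate them and enlarge the ambiguous ones.

```bash
cat > h.py <<'E'
import numpy as np, cv2, pickle
from rig import monitor, eyes
def ray(c,u,v):
    K=c["K"]
    x,y=(u-K[0,2])/K[0,0],(v-K[1,2])/K[1,1]
    if c.get("fish"):
        r=np.hypot(x,y); s=np.tan(r)/r if r>1e-9 else 1; x*=s;y*=s
    d=c["R"].T@np.array([x,y,1.]); o=-c["R"].T@c["t"]
    return o,d/np.linalg.norm(d)
def plane(c,u,v,z):
    o,d=ray(c,u,v); return o+d*(z-o[2])/d[2]
def proj(c,X):
    p=c["R"]@np.asarray(X,float)+c["t"]
    x,y=p[:2]/p[2]
    if c.get("fish"):
        r=np.hypot(x,y); th=np.arctan2(np.hypot(*p[:2]),p[2]); x,y=p[:2]/np.hypot(*p[:2])*th
    return np.array([c["K"][0,0]*x+c["K"][0,2],c["K"][1,1]*y+c["K"][1,2]])
def tri(a,b):
    (o,d),(p,e)=a,b
    s=np.linalg.lstsq(np.c_[d,-e],p-o,rcond=None)[0]
    A,B=o+d*s[0],p+e*s[1]; return (A+B)/2,np.linalg.norm(A-B)
def load(n): 
    c=pickle.load(open(n+".pkl","rb")); return c
def cap(n,name):
    c=eyes.capture(n); c["fish"]=n=="wrist"; pickle.dump(c,open(name+".pkl","wb")); cv2.imwrite(f"pics/{name}.png",c["img"][:,:,::-1]); return c
E
python3 - <<'E'
from h import *
s,t=load("scene0"),load("top0")
print("camtop",-t["R"].T@t["t"])
for n,u,v,z in [("spindle?",208,148,150),("basering",212,157,72),("dischub",306,157,51),("bowlrim",347,254,86),("lid",171,243,15),("lidtube",155,235,77),("A",258,230,98),("A0",258,230,0),("B",312,210,80),("blade",404,188,80),("pink",404,145,98)]:
    X=plane(t,u,v,z); print(n,X.round(0),"scene px",proj(s,X).round(0))
a=cv2.resize(s["img"][190:265,255:345],None,fx=4.4,fy=5,interpolation=2)
b=cv2.resize(t["img"][195:270,235:325],None,fx=4.4,fy=5,interpolation=2)
d=cv2.resize(s["img"][130:180,260:340],(396,200),interpolation=2); e=cv2.resize(t["img"][165:215,340:420],(396,200),interpolation=2)
cv2.imwrite("pics/crop1.png",np.vstack([np.hstack([a,b]),np.hstack([d,e])])[:,:,::-1])
E
```

```text
camtop [ 367.26389117  -71.96221361 1371.47428359]
spindle? [649. 132. 150.] scene px [192. 202.]
basering [644. 134.  72.] scene px [198. 230.]
dischub [ 655. -101.   51.] scene px [250. 187.]
bowlrim [ 413. -204.   86.] scene px [348. 183.]
lid [431. 237.  15.] scene px [252. 316.]
lidtube [446. 263.  77.] scene px [237. 302.]
A [464.  11.  98.] scene px [292. 218.]
A0 [471.  17.   0.] scene px [287. 249.]
B [ 517. -118.   80.] scene px [298. 190.]
blade [ 577. -342.   80.] scene px [314. 148.]
pink [ 681. -338.   98.] scene px [284. 135.]
```

View pics/crop1.png

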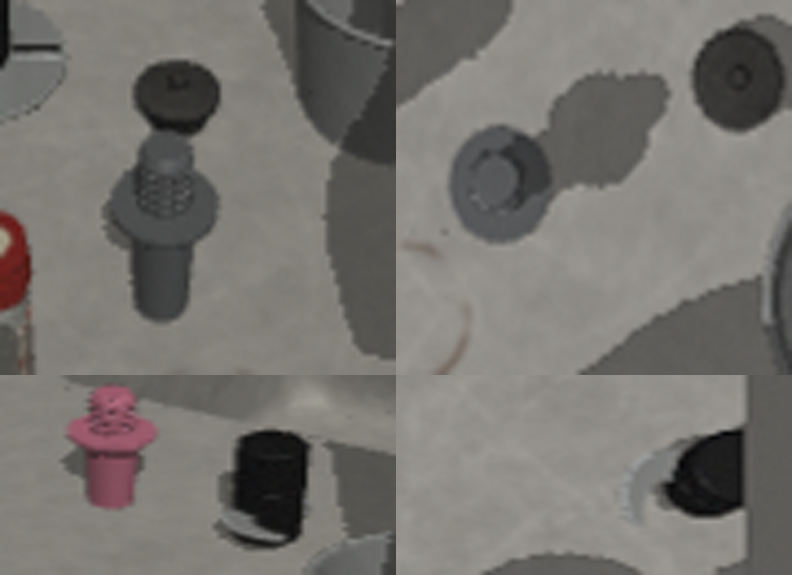

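The crop settles it. The grey pusher is the collared plunger at top (258,230), and the pink one at top (404,145) is the decoy. The flat dark knob at (312,210) is a sink plug. The blade is the black hub with curved steel arms at scene (314,157), since the disc's hub at top (305,158) sits on a flat plate. I'll move over the bowl first.

Request:
send_rows(targets=[0,0,9,0,0,0,1,0,0,9,0,0,0,1,0,0,8.7,0,0,0,1,0,0,0,0.42,-0.63,0,1,0,0,0,0.42,-0.63,0,1], newtons=40)

```text
time_s: 0.72
eef_pos: [286.9, -392.2, 230.8]
ee_rot: [-0.0, 1.0, -0.0, -0.0]
force: [1.1, 0.9, -0.2]
grip_width: 0.997
grip_force: 0.0
```

Request:
send_rows(targets=[0,0,0,0.42,-0.63,0,1,0,0,0,0.42,-0.63,0,1,0,0,0,0.42,-0.63,0,1,0,0,0,0.42,-0.63,0,1,0,0,0,0.42,-0.63,0,1])

```text
time_s: 1.35
eef_pos: [413.0, -202.7, 231.1]
ee_rot: [-0.0, 1.0, 0.0, -0.0]
force: [0.8, -1.3, 0.5]
grip_width: 0.999
grip_force: 0.0
```

```bash
cat >> h.py <<'E'
from scipy.spatial.transform import Rotation as Ro
def todo(X,yaw=0.):
    s=monitor.sense(); R=Ro.from_quat(np.roll(s["ee_rot"],-1)); p=s["eef_pos"]
    want=Ro.from_euler("z",yaw,degrees=True)*Ro.from_quat([1,0,0,0])
    print("t",round(s["time_s"],2),"pos",p.round(1),"axes x",R.as_matrix()[:,0].round(3),"F",s["force"].round(1),"grip",round(s["grip_width"],3),round(s["grip_force"],1))
    print(" turn",(R.inv()*want).as_rotvec(degrees=True).round(2)," shift(after turn)",(want.inv().apply(np.asarray(X)-p)/60).round(3))
E
python3 - <<'E'
from h import *
todo([413,-204,200])
w=cap("wrist","w1"); print(w["K"][0],w["R"].round(3).tolist(),(-w["R"].T@w["t"]).round(0))
for X in ([413,-204,86],[413,-204,70]): print(proj(w,X).round(0))
E
```

```text
t 1.35 pos [ 413.  -202.7  231.1] axes x [ 1.     0.001 -0.   ] F [ 0.8 -1.3  0.5] grip 0.999 0.0
 turn [-0.01  0.01  0.04]  shift(after turn) [-0.     0.022  0.519]
[325.1922621    0.         278.21028852] [[0.001, -1.0, -0.0], [-0.964, -0.001, 0.266], [-0.266, -0.0, -0.964]] [ 480. -202.  374.]
[280. 198.]
[280. 194.]
```

View pics/w1.png

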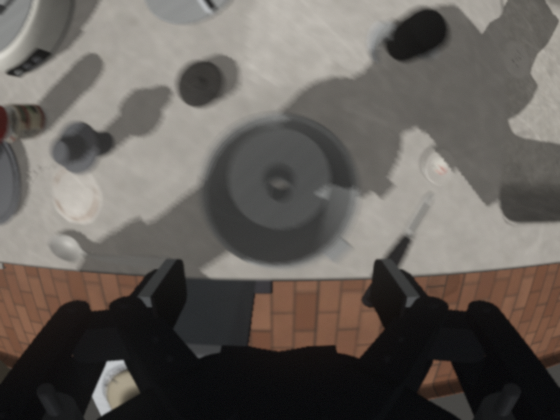

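Wrist view: bowl rim spans columns 203–357 and rows 112–265, with the tube top at about (280,182). The blade is at (418,37), clear of its neighbours.

```bash
python3 - <<'E'
from h import *
w=load("w1")
print("tube",plane(w,280,182,70).round(1))
for p in((203,188),(357,188),(280,112),(280,265)):print(plane(w,*p,86).round(1))
g=w["img"][150:215,245:320]; cv2.imwrite("pics/c2.png",cv2.resize(np.clip(g.astype(float)*1.8,0,255).astype(np.uint8),(750,600),interpolation=2)[:,:,::-1])
E
```

```text
tube [ 424.5 -204.    70. ]
[ 422.3 -133.2   86. ]
[ 422.4 -274.7   86. ]
[ 490.  -203.8   86. ]
[ 346.  -204.1   86. ]
```

View pics/c2.png

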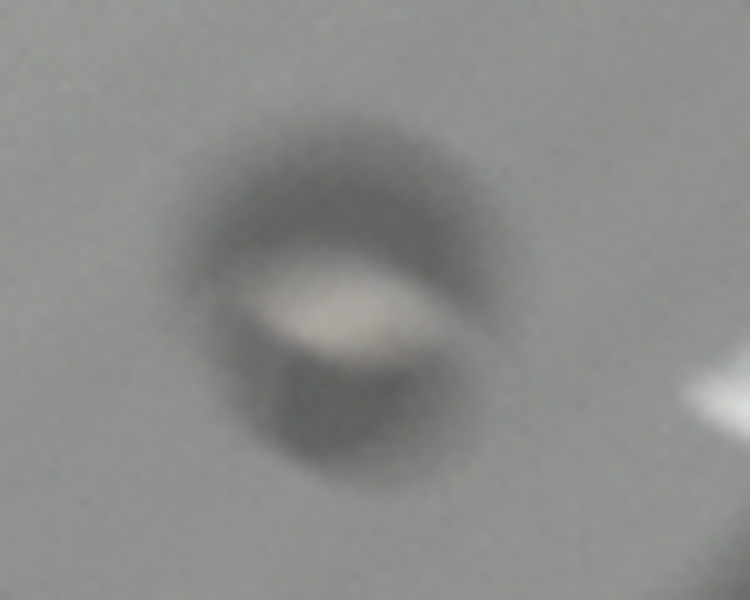

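```bash
python3 - <<'E'
from h import *
w,t,s=load("w1"),load("top0"),load("scene0")
for c,z in((t,86),):
    g=cv2.medianBlur(cv2.cvtColor(c["img"],cv2.COLOR_RGB2GRAY),3)
    r=cv2.HoughCircles(g,cv2.HOUGH_GRADIENT,1,20,param1=80,param2=25,minRadius=22,maxRadius=36)
    print([(x.round(1).tolist(),plane(c,x[0],x[1],86).round(0).tolist()) for x in r[0][:12]])
for X in ([413,-204,86],[420,-204,86],[413,-204,70],[424,-204,70]): print(X,proj(t,X).round(1),proj(s,X).round(1))
def f(c,u,v,h):
    g=c["img"][v-h:v+h,u-h:u+h]; return cv2.resize(np.clip(g*1.6,0,255).astype(np.uint8),(380,380),interpolation=1)
a=f(t,347,254,38);b=f(s,347,195,38)
cv2.imwrite("pics/c3.png",np.hstack([a,b])[:,:,::-1])
E
```

```text
[([213.5, 158.5, 31.0], [638.0, 128.0, 86.0]), ([349.5, 253.5, 29.700000762939453], [414.0, -210.0, 86.0]), ([169.5, 243.5, 29.700000762939453], [426.0, 224.0, 86.0]), ([237.5, 335.5, 24.100000381469727], [214.0, 51.0, 86.0])]
[413, -204, 86] [347.1 253.8] [347.7 183.2]
[420, -204, 86] [347.1 250.9] [345.2 182.5]
[413, -204, 70] [346.4 254.1] [347.  188.2]
[424, -204, 70] [346.4 249.5] [343.2 187. ]
```

View pics/c3.png

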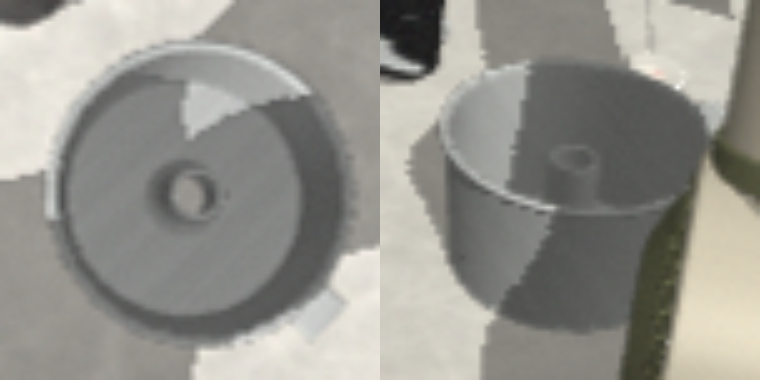

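```bash
python3 - <<'E'
from h import *
w,t,s=load("w1"),load("top0"),load("scene0")
print("bowl tube",tri(ray(t,347.2,255),ray(s,348.2,188.4)))
print("bowl tube top/wrist",tri(ray(t,347.2,255),ray(w,280,182)))
print("pusher topview", plane(t,258,230,65),proj(w,[466,13,65]),proj(w,[466,13,98]),"plug",proj(w,plane(t,312.5,210.5,12)),"blade",proj(w,[577,-342,80]))
w2=cap("wrist","w2")
g=np.hstack([cv2.resize(np.clip(w2["img"][100:280,190:370]*1.7,0,255).astype(np.uint8),(500,500),interpolation=2)])
cv2.imwrite("pics/c4.png",g[:,:,::-1]); print(np.abs(w2["img"].astype(int)-w["img"]).mean())
E
```

```text
bowl tube (array([ 410.61469727, -206.19652951,   68.97873711]), np.float64(0.44180175454208065))
bowl tube top/wrist (array([ 413.97570869, -207.65284067,   20.72832838]), np.float64(7.525305258021211))
pusher topview [466.01153782  13.0813011   65.        ] [ 78.9281856  147.18410772] [ 61.40324309 150.41032508] plug [205.65838869  86.03331947] blade [424.09003348  31.8389321 ]
7.3543424036281175
```

View pics/c4.png

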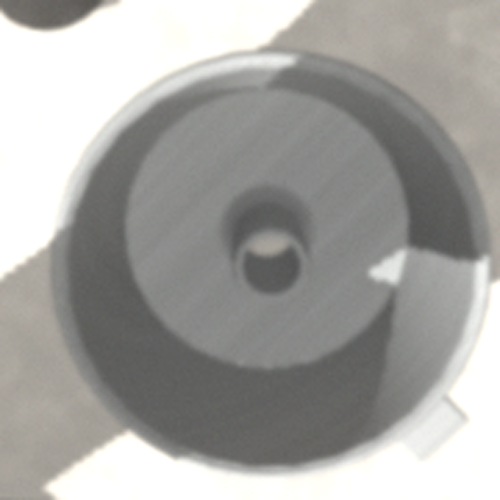

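Sharp now: tube top is at wrist (286.5,194.3). The earlier wrist picture was motion-blurred.

```bash
python3 - <<'E'
from h import *
w=load("w2")
print(plane(w,286.5,194.3,70))
g=cv2.cvtColor(w["img"],cv2.COLOR_RGB2GRAY)
for p in((209.5,190),(366,190),(286.5,119),(286.5,269)):print(plane(w,*p,86).round(1))
todo([411,-206.5,100])
E
```

```text
[ 414.53743518 -206.31403955   70.        ]
[ 422.1 -135.4   86. ]
[ 422.8 -279.6   86. ]
[ 485.7 -205.4   86. ]
[ 343.6 -206.7   86. ]
t 1.45 pos [ 413.7 -201.1  231.1] axes x [1.    0.005 0.   ] F [-0.5 -0.   0.5] grip 1.005 0.0
 turn [-0.06 -0.    0.29]  shift(after turn) [-0.045  0.09   2.186]
```

Request:
send_rows(targets=[0,0,0,0,0.04,0.6,1,0,0,0,0,0,0.8,1,0,0,0,0,0,0.8,1,0,0,0,0,0,0.6,1,0,0,0,0,0,0.4,1])

```text
time_s: 2.08
eef_pos: [411.6, -206.5, 37.6]
ee_rot: [-0.001, 1.0, 0.0, -0.001]
force: [0.6, -0.1, -0.2]
grip_width: 1.001
grip_force: 0.0
```

Request:
send_rows(targets=[0,0,0,0,0,0,-1,0,0,0,0,0,0,-1,0,0,0,0,0,0,-1,0,0,0,0,0,0,-1,0,0,0,0,0,0,-1], newtons=60)

```text
time_s: 2.7
eef_pos: [412.9, -207.1, 40.5]
ee_rot: [0.001, 1.0, 0.001, 0.001]
force: [-1.6, -1.0, 6.5]
grip_width: 0.28
grip_force: 60.0
```

```bash
python3 - <<'E'
from h import *
t,s=load("top0"),load("scene0")
def f(c,u,v,h):
    g=c["img"][v-h:v+h,u-h:u+h]; return cv2.resize(np.clip(g*1.3,0,255).astype(np.uint8),(300,300),interpolation=1)
cv2.imwrite("pics/c5.png",np.vstack([np.hstack([f(t,212,157,36),f(s,195,238,36)]),np.hstack([f(t,171,243,36),f(s,245,316,36)])])[:,:,::-1])
E
```

```text
(no output)
```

View pics/c5.png

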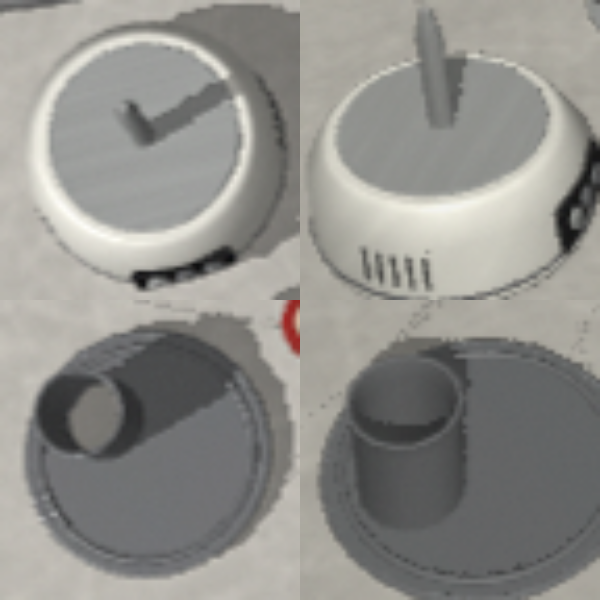

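Request:
send_rows(targets=[0,0,0,0,0,-0.2,-1,0,0,0,0,0,-0.5,-1,0,0,0,0,0,-0.8,-1,0,0,0,0,0,-0.8,-1,0,0,0,0,0,-0.7,-1])

```text
time_s: 3.32
eef_pos: [412.1, -206.1, 221.6]
ee_rot: [0.0, 1.0, 0.0, 0.0]
force: [1.3, -0.4, -5.0]
grip_width: 0.282
grip_force: 60.0
```

```bash
python3 - <<'E'
from h import *
t,s=load("top0"),load("scene0")
print("tip",tri(ray(t,205.5,146),ray(s,188.8,203.9)))
print("seat",plane(t,211,154,72),plane(s,193.1,231.5,72),"tip150",plane(t,205.5,146,149))
print("tube",tri(ray(t,154.7,234.4),ray(s,234.9,304.5)),plane(t,154.7,234.4,77))
print("plate",plane(t,170.6,243.6,13))
todo([644,134,222])
E
```

```text
tip (array([654.43019227, 138.32802987, 146.62114425]), np.float64(0.15278629431913462))
seat [651.96330679 136.47501832  72.        ] [650.26188764 142.76459921  72.        ] tip150 [653.93886184 137.96314673 149.        ]
tube (array([448.30891783, 265.72489982,  70.64175935]), np.float64(0.9654320696144619)) [447.48450822 263.84111566  77.        ]
plate [429.10956539 238.34683073  13.        ]
t 3.33 pos [ 412.1 -206.1  221.6] axes x [1.    0.001 0.001] F [ 1.3 -0.4 -5. ] grip 0.282 60.0
 turn [ 0.02 -0.03  0.05]  shift(after turn) [ 3.865 -5.668 -0.006]
```

Request:
send_rows(targets=[0,0,0,0.2,-0.3,0,-1,0,0,0,0.4,-0.574,0,-1,0,0,0,0.5,-0.7,0,-1,0,0,0,0.5,-0.7,0,-1,0,0,0,0.5,-0.7,0,-1])

```text
time_s: 3.95
eef_pos: [538.6, -26.3, 219.8]
ee_rot: [-0.0, 1.0, 0.0, -0.0]
force: [0.4, -0.7, -4.5]
grip_width: 0.282
grip_force: 59.9
```

Request:
send_rows(targets=[0,0,0,0.5,-0.7,0,-1,0,0,0,0.5,-0.7,0,-1,0,0,0,0.4,-0.6,0,-1,0,0,0,0.3,-0.46,0,-1,0,0,0,0.2,-0.31,0,-1])

```text
time_s: 4.58
eef_pos: [652.1, 139.9, 219.2]
ee_rot: [-0.0, 1.0, 0.001, -0.001]
force: [-0.8, -1.1, -4.5]
grip_width: 0.281
grip_force: 59.9
```

Request:
send_rows(targets=[0,0,0,0,0,0,-1,0,0,0,0,0,0,-1])

```text
time_s: 4.82
eef_pos: [651.7, 137.8, 219.4]
ee_rot: [0.0, 1.0, 0.0, -0.0]
force: [-1.1, 0.1, -5.0]
grip_width: 0.282
grip_force: 60.0
```

```bash
python3 - <<'E'
from h import *
todo([652.5,138,221])
s=cap("scene","s2"); w=cap("wrist","w3")
g=s["img"][120:300,110:290]
cv2.imwrite("pics/c6.png",np.hstack([cv2.resize(g,(400,400)),cv2.resize(w["img"],(400,400))])[:,:,::-1])
E
```

```text
t 4.83 pos [651.7 137.8 219.4] axes x [ 1.     0.001 -0.001] F [-1.1  0.1 -5. ] grip 0.282 60.0
 turn [0.02 0.05 0.03]  shift(after turn) [ 0.014 -0.004 -0.027]
```

View pics/c6.png

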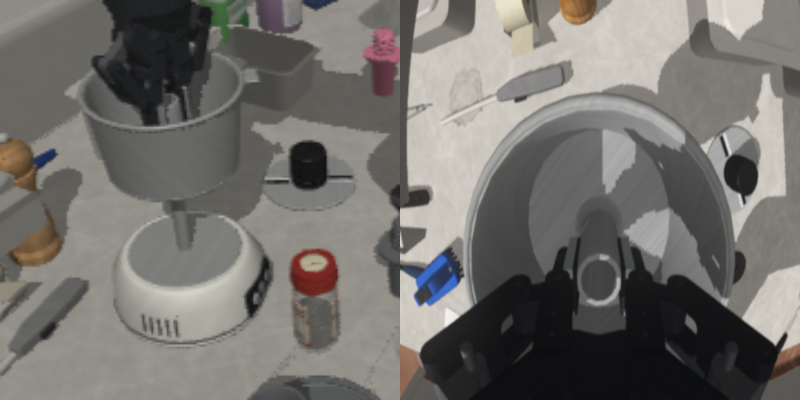

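Request:
send_rows(targets=[0,0,0,0,0,0.2,-1,0,0,0,0,0,0.4,-1,0,0,0,0,0,0.4,-1,0,0,0,0,0,0.3,-1,0,0,0,0,0,0.2,-1])

```text
time_s: 5.55
eef_pos: [651.9, 138.2, 128.1]
ee_rot: [0.0, 1.0, 0.0, -0.0]
force: [-0.1, 0.2, -5.4]
grip_width: 0.284
grip_force: 60.0
```

Request:
send_rows(targets=[0,0,0,0,0,0.1,-1,0,0,0,0,0,0.05,-1,0,0,0,0,0,0.05,-1,0,0,0,0,0,0,-1])

```text
time_s: 6.05
eef_pos: [652.2, 138.3, 117.4]
ee_rot: [-0.0, 1.0, 0.0, 0.0]
force: [0.4, 0.7, -5.2]
grip_width: 0.282
grip_force: 60.0
```

Request:
send_rows(targets=[0,0,0,0,0,0.05,-1,0,0,0,0,0,0.025,-1,0,0,0,0,0,0,-1])

```text
time_s: 6.42
eef_pos: [652.2, 138.3, 112.8]
ee_rot: [-0.0, 1.0, 0.0, 0.0]
force: [-0.1, -1.1, -4.8]
grip_width: 0.285
grip_force: 60.0
```

Request:
send_rows(targets=[0,0,0,0,0,0.02,-1,0,0,0,0,0,0,-1])

```text
time_s: 6.68
eef_pos: [652.2, 138.4, 112.5]
ee_rot: [0.0, 1.0, 0.0, 0.0]
force: [-3.5, -0.2, 4.5]
grip_width: 0.283
grip_force: 61.0
```

Request:
send_rows(targets=[0,0,0,0,0,0,1,0,0,0,0,0,0,1,0,0,0,0,0,0,1,0,0,0,0,0,-0.4,1,0,0,0,0,0,-0.9,1])

```text
time_s: 7.3
eef_pos: [651.2, 138.2, 188.2]
ee_rot: [0.0, 1.0, 0.0, -0.003]
force: [0.4, 0.4, 0.4]
grip_width: 1.001
grip_force: 0.0
```

Request:
send_rows(targets=[0,0,0,0,0,-0.8,1,0,0,0,0,0.4,-0.4,1,0,0,0,0,0.8,0,1,0,0,0,-0.1,0.9,0,1,0,0,0,-0.2,0.9,0,1])

```text
time_s: 7.92
eef_pos: [634.1, -43.3, 261.4]
ee_rot: [0.0, 1.0, 0.001, 0.0]
force: [0.1, -0.1, -0.5]
grip_width: 1.002
grip_force: 0.0
```

Request:
send_rows(targets=[0,0,0,-0.2,0.9,0,1,0,0,0,-0.2,0.9,0,1,0,0,0,-0.2,0.9,0,1,0,0,0,-0.2,0.9,0,1,0,0,0,-0.2,0.8,0,1])

```text
time_s: 8.55
eef_pos: [573.9, -307.7, 261.6]
ee_rot: [0.0, 1.0, 0.0, 0.0]
force: [-0.1, 0.8, -0.5]
grip_width: 0.999
grip_force: 0.0
```

Request:
send_rows(targets=[0,0,0,0,0.5,0,1,0,0,0,0,0,0,1,0,0,0,0,0,0,1])

```text
time_s: 8.93
eef_pos: [574.8, -335.0, 261.6]
ee_rot: [-0.0, 1.0, 0.001, 0.0]
force: [-0.1, 0.5, 0.2]
grip_width: 0.999
grip_force: 0.0
```

```bash
python3 - <<'E'
from h import *
todo([577,-342,260])
t=cap("top","t2"); s=cap("scene","s3"); w=cap("wrist","w4"); 
print(proj(w,[577,-342,80]),proj(w,[577,-342,0]))
u,v=proj(w,[577,-342,60]).astype(int); h=70
def f(c,u,v,h):
    u=min(max(u,h),560-h);v=min(max(v,h),420-h);print(u,v)
    g=c["img"][v-h:v+h,u-h:u+h]; return cv2.resize(np.clip(g*1.3,0,255).astype(np.uint8),(400,400),interpolation=1)
cv2.imwrite("pics/c7.png",np.hstack([f(w,u,v,100),f(s,195,210,40)])[:,:,::-1])
E
```

```text
t 8.93 pos [ 574.8 -335.   261.6] axes x [1.    0.001 0.   ] F [-0.1  0.5  0.2] grip 0.999 0.0
 turn [-0.02 -0.    0.08]  shift(after turn) [0.037 0.117 0.026]
[285.87939121 187.61741256] [284.40404331 175.21057755]
285 183
195 210
```

View pics/c7.png

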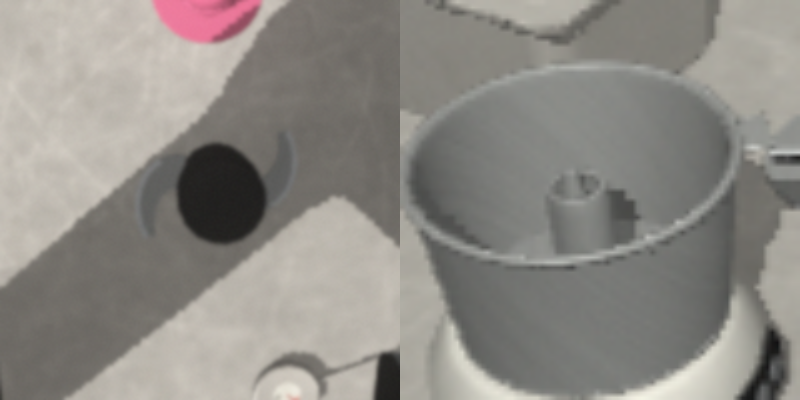

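```bash
python3 - <<'E'
from h import *
w,s,t,s0=load("w4"),load("s3"),load("t2"),load("scene0")
g=w["img"][100:270,215:380].max(2)
m=(g<50).astype(np.uint8); n,l,st,ce=cv2.connectedComponentsWithStats(m)
k=1+st[1:,4].argmax(); x,y,W,H,A=st[k]; print(x+215,y+100,W,H)
# bottom arc: circle with centre W/2 above the bottom
u=x+215+W/2; v=y+100+H-W/2; print(u,v)
X=plane(w,u,v,80); print("blade",X, "scene check",proj(s0,X))
print("bowl tube exp",proj(s,[652,138,142]))
todo([X[0],X[1],48])
E
```

```text
274 155 44 50
296.0 183.0
blade [ 581.82393423 -352.24180149   80.        ] scene check [314.34464337 145.9220324 ]
bowl tube exp [189.99795602 205.84004602]
t 9.07 pos [ 574.9 -334.6  261.9] axes x [1.    0.002 0.   ] F [-0.2 -0.6 -0.4] grip 1.002 0.0
 turn [ 0.01 -0.01  0.13]  shift(after turn) [0.115 0.294 3.565]
```

Request:
send_rows(targets=[0,0,0,0.12,0.27,0.3,1,0,0,0,0,0,0.8,1,0,0,0,0,0,0.9,1,0,0,0,0,0,0.9,1,0,0,0,0,0,0.7,1])

```text
time_s: 9.7
eef_pos: [581.6, -350.7, 43.6]
ee_rot: [-0.0, 1.0, 0.001, -0.001]
force: [1.1, 0.6, 0.1]
grip_width: 1.002
grip_force: 0.0
```

Request:
send_rows(targets=[0,0,0,0,0,0,1,0,0,0,0,0,0,-1,0,0,0,0,0,0,-1,0,0,0,0,0,0,-1,0,0,0,0,0,0,-1], newtons=40)

```text
time_s: 10.32
eef_pos: [582.6, -352.5, 48.2]
ee_rot: [0.001, 1.0, 0.0, 0.001]
force: [-0.4, 1.0, 7.0]
grip_width: 0.531
grip_force: 40.5
```

Request:
send_rows(targets=[0,0,0,0,0,-0.2,-1,0,0,0,0,0,-0.5,-1,0,0,0,0,0,-0.9,-1,0,0,0,0,0,-0.9,-1,0,0,0,0,0,-0.9,-1])

```text
time_s: 10.95
eef_pos: [581.5, -351.7, 252.7]
ee_rot: [0.0, 1.0, 0.0, 0.0]
force: [0.8, -0.9, -1.8]
grip_width: 0.532
grip_force: 41.2
```

Request:
send_rows(targets=[0,0,0,0,0,-0.2,-1,0,0,0,0,0,0,-1,0,0,0,0,0,0,-1])

```text
time_s: 11.32
eef_pos: [581.4, -351.6, 259.5]
ee_rot: [-0.001, 1.0, 0.0, -0.001]
force: [-0.1, -0.0, -0.9]
grip_width: 0.53
grip_force: 41.2
```

```bash
python3 - <<'E'
from h import *
todo([652,138,261])
w=cap("wrist","w5"); s=cap("scene","s4")
cv2.imwrite("pics/c8.png",np.hstack([cv2.resize(w["img"],(400,300)),cv2.resize(s["img"][40:220,220:460],(400,300))])[:,:,::-1])
E
```

```text
t 11.32 pos [ 581.4 -351.6  259.5] axes x [ 1.     0.001 -0.003] F [-0.1 -0.  -0.9] grip 0.53 41.2
 turn [-0.13  0.15  0.05]  shift(after turn) [ 1.177 -8.16  -0.025]
```

View pics/c8.png

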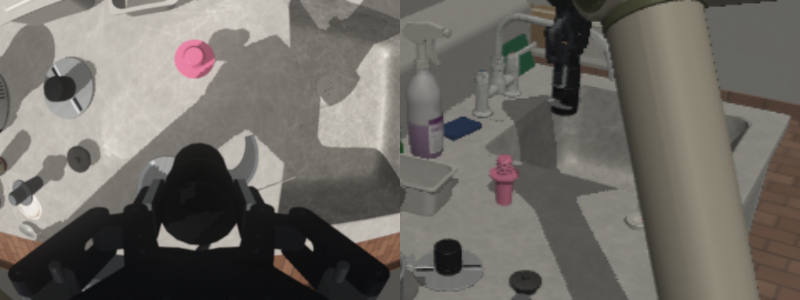

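Request:
send_rows(targets=[0,0,0,0.09,-0.3,0,-1,0,0,0,0.09,-0.6,0,-1,0,0,0,0.09,-0.8,0,-1,0,0,0,0.09,-0.8,0,-1,0,0,0,0.09,-0.8,0,-1])

```text
time_s: 12.05
eef_pos: [608.6, -151.0, 261.4]
ee_rot: [-0.0, 1.0, 0.001, -0.0]
force: [-0.4, -0.3, -0.4]
grip_width: 0.532
grip_force: 41.2
```

Request:
send_rows(targets=[0,0,0,0.09,-0.8,0,-1,0,0,0,0.09,-0.8,0,-1,0,0,0,0.09,-0.8,0,-1,0,0,0,0.09,-0.8,0,-1,0,0,0,0.09,-0.7,0,-1])

```text
time_s: 12.68
eef_pos: [634.9, 83.2, 261.5]
ee_rot: [-0.0, 1.0, 0.001, -0.0]
force: [-0.1, -1.1, -1.1]
grip_width: 0.532
grip_force: 41.2
```

Request:
send_rows(targets=[0,0,0,0.09,-0.5,0,-1,0,0,0,0.09,-0.3,0,-1,0,0,0,0.09,-0.17,0,-1,0,0,0,0,0,0,-1,0,0,0,0,0,0,-1])

```text
time_s: 13.3
eef_pos: [651.6, 137.4, 261.5]
ee_rot: [0.0, 1.0, -0.0, -0.0]
force: [0.5, 0.1, -1.3]
grip_width: 0.532
grip_force: 41.2
```

```bash
python3 - <<'E'
from h import *
todo([652.2,138.3,200])
w=cap("wrist","w6"); s=cap("scene","s5")
print("hub bottom exp",proj(s,[652.2,138.3,212]),"hub r",proj(s,[652.2,115.3,212]),"tube",proj(s,[652.2,138.3,142]))
cv2.imwrite("pics/c9.png",np.hstack([cv2.resize(w["img"],(400,400)),cv2.resize(s["img"][120:260,120:260],(400,400))])[:,:,::-1])
E
```

```text
t 13.3 pos [651.6 137.4 261.5] axes x [ 1. -0. -0.] F [ 0.5  0.1 -1.3] grip 0.532 41.2
 turn [ 0.01  0.01 -0.01]  shift(after turn) [ 0.01  -0.015  1.025]
hub bottom exp [185.58368706 179.13012611] hub r [192.7152953  174.00029565] tube [189.83757054 205.88314715]
```

View pics/c9.png

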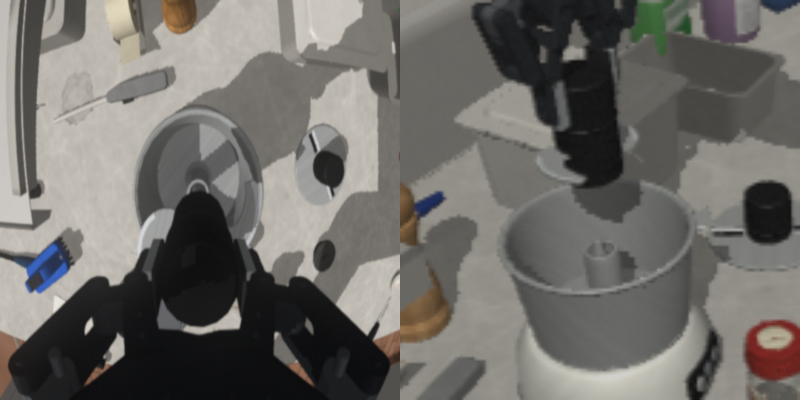

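```bash
python3 - <<'E'
from h import *
s=load("s5"); g=s["img"].max(2)
for r in range(142,188,3):
    c=np.where(g[r,165:210]<45)[0]+165; print(r,c.min() if len(c) else None,c.max() if len(c) else None,len(c))
for z in (292-0,215+10,213.5):
    p=proj(s,[652,138,z]); n=s["R"][0]; d=np.array([-.869,-.495,0]); 
    print(z,p,proj(s,np.array([652,138,z])+23*d),proj(s,np.array([652,138,z])-23*d))
s=load("s3");g=s["img"].max(2)
E
```

```text
142 165 193 29
145 165 193 29
148 165 194 28
151 167 194 20
154 167 194 23
157 168 194 22
160 169 195 22
163 172 195 19
166 174 195 17
169 175 196 22
172 176 197 22
175 180 197 18
178 179 197 19
181 185 196 12
184 184 191 8
187 None None 0
292 [180.32923942 144.90858022] [192.07316778 145.03752442] [168.58052652 144.77958349]
225 [184.9158101 173.8127757] [196.07094302 173.92967403] [173.75636012 173.69583212]
213.5 [185.65726741 178.48537933] [196.7172243  178.60038566] [174.59306676 178.37032886]
```

Request:
send_rows(targets=[0,0,0,0.02,-0.02,0.3,-1,0,0,0,0,0,0.4,-1,0,0,0,0,0,0.3,-1,0,0,0,0,0,0.15,-1,0,0,0,0,0,0.1,-1])

```text
time_s: 14.02
eef_pos: [652.9, 139.3, 186.7]
ee_rot: [-0.0, 1.0, 0.0, 0.0]
force: [0.2, 1.1, 0.2]
grip_width: 0.531
grip_force: 41.2
```

Request:
send_rows(targets=[0,0,0,0,0,0.1,-1,0,0,0,0,0,0.1,-1])

```text
time_s: 14.28
eef_pos: [652.9, 139.5, 174.7]
ee_rot: [-0.0, 1.0, 0.0, 0.0]
force: [-0.2, 0.1, -1.2]
grip_width: 0.531
grip_force: 41.2
```

```bash
python3 - <<'E'
from h import *
todo([652.2,138.3,124])
E
```

```text
t 14.28 pos [652.9 139.5 174.7] axes x [1.    0.001 0.001] F [-0.2  0.1 -1.2] grip 0.531 41.2
 turn [-0.   -0.04  0.05]  shift(after turn) [-0.012  0.02   0.845]
```

Over the tube with no contact. I'll continue down.

Request:
send_rows(targets=[0,0,0,0,0.01,0.2,-1,0,0,0,0,0,0.2,-1,0,0,0,0,0,0.2,-1,0,0,0,0,0,0.1,-1,0,0,0,0,0,0.05,-1])

```text
time_s: 14.9
eef_pos: [652.8, 139.0, 129.3]
ee_rot: [-0.0, 1.0, 0.0, -0.0]
force: [1.1, 0.8, -0.7]
grip_width: 0.529
grip_force: 41.2
```

Request:
send_rows(targets=[0,0,0,0,0,0.04,-1,0,0,0,0,0,0.03,-1,0,0,0,0,0,0,-1])

```text
time_s: 15.28
eef_pos: [652.8, 139.0, 125.5]
ee_rot: [0.0, 1.0, 0.0, 0.0]
force: [-0.6, -0.3, -1.0]
grip_width: 0.528
grip_force: 41.2
```

Request:
send_rows(targets=[0,0,0,0,0,0.03,-1,0,0,0,0,0,0,-1])

```text
time_s: 15.52
eef_pos: [653.0, 139.0, 124.2]
ee_rot: [-0.0, 1.0, 0.0, 0.0]
force: [-2.4, -0.2, 2.3]
grip_width: 0.533
grip_force: 41.5
```

Request:
send_rows(targets=[0,0,0,0,0,0.01,-1,0,0,0,0,0,0,1,0,0,0,0,0,0,1,0,0,0,0,0,0,1,0,0,0,0,0,-0.3,1])

```text
time_s: 16.15
eef_pos: [652.1, 138.9, 140.3]
ee_rot: [0.0, 1.0, 0.0, -0.002]
force: [0.4, -0.3, -0.5]
grip_width: 1.0
grip_force: 0.0
```

Request:
send_rows(targets=[0,0,0,0,0,-0.8,1,0,0,0,0,0,-0.9,1,0,0,0,-0.3,-0.2,-0.3,1,0,0,0,-0.6,-0.4,0,1,0,0,0,-0.8,-0.4,0,1])

```text
time_s: 16.77
eef_pos: [549.9, 199.3, 262.2]
ee_rot: [-0.0, 1.0, 0.0, 0.001]
force: [0.5, 1.5, 0.3]
grip_width: 0.998
grip_force: 0.0
```

Request:
send_rows(targets=[0,0,0,-0.8,-0.5,0.3,1,0,0,0,-0.6,-0.4,0.3,1,0,0,0,-0.3,-0.2,0,1,0,0,0,0,0,0,1,0,0,0,0,0,0,1])

```text
time_s: 17.4
eef_pos: [450.0, 264.3, 225.9]
ee_rot: [-0.0, 1.0, -0.0, 0.001]
force: [1.0, 0.1, 0.4]
grip_width: 0.997
grip_force: 0.0
```

```bash
python3 - <<'E'
from h import *
todo([448,264,220])
w=cap("wrist","w7"); s=cap("scene","s6")
print("tube top exp",proj(w,[448,264,77]),"blade hub top exp",proj(s,[652.2,138.3,156]))
f=lambda g:cv2.resize(np.clip(g*1.3,0,255).astype(np.uint8),(400,400),interpolation=1)
cv2.imwrite("pics/c10.png",np.hstack([f(w["img"][70:290,170:390]),f(s["img"][160:260,145:245])])[:,:,::-1])
E
```

```text
t 17.4 pos [450.  264.3 225.9] axes x [ 1.    -0.     0.002] F [1.  0.1 0.4] grip 0.997 0.0
 turn [-0.02 -0.1  -0.  ]  shift(after turn) [-0.034  0.005  0.098]
tube top exp [278.9770884  199.22731395] blade hub top exp [189.02065785 200.74551641]
```

View pics/c10.png

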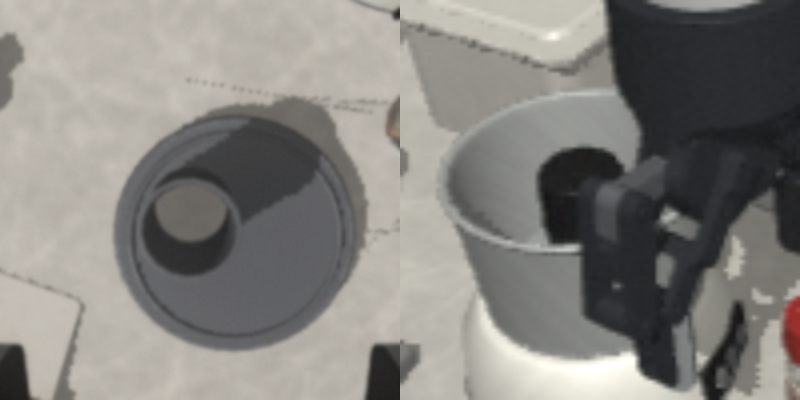

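```bash
python3 - <<'E'
from h import *
w=load("w7"); T=plane(w,275.3,194.9,77);P=plane(w,300.4,197.9,15); print(T,P,np.linalg.norm(T[:2]-P[:2]))
todo([T[0],T[1],27])
E
```

```text
[452.08423955 267.37819913  77.        ] [434.97334216 239.91953085  15.        ] 32.35369025705057
t 17.5 pos [449.8 264.1 225.3] axes x [ 1.    -0.001  0.001] F [ 0.5  0.7 -0.7] grip 0.999 0.0
 turn [-0.   -0.04 -0.03]  shift(after turn) [ 0.038 -0.054  3.305]
```

Request:
send_rows(targets=[0,0,0,0.02,-0.03,0.3,1,0,0,0,0,0,0.8,1,0,0,0,0,0,0.9,1,0,0,0,0,0,0.8,1,0,0,0,0,0,0.44,1])

```text
time_s: 18.12
eef_pos: [449.8, 265.7, 28.2]
ee_rot: [0.0, 1.0, -0.0, -0.001]
force: [1.4, 0.5, 1.0]
grip_width: 0.999
grip_force: 0.0
```

Request:
send_rows(targets=[0,0,0,0,0,0,1,0,0,0,0,0,0,-1,0,0,0,0,0,0,-1,0,0,0,0,0,0,-1,0,0,0,0,0,0,-1], newtons=40)

```text
time_s: 18.75
eef_pos: [450.9, 266.8, 32.2]
ee_rot: [-0.0, 1.0, 0.0, 0.001]
force: [-0.4, -1.4, 5.2]
grip_width: 0.579
grip_force: 39.1
```

Request:
send_rows(targets=[0,0,0,0,0,-0.2,-1,0,0,0,0,0,-0.4,-1,0,0,0,0,0,-0.8,-1,0,0,0,0,0,-0.9,-1,0,0,0,0,0,-0.7,-1])

```text
time_s: 19.38
eef_pos: [449.8, 266.6, 213.9]
ee_rot: [-0.0, 1.0, 0.0, 0.001]
force: [-0.1, 0.5, -2.9]
grip_width: 0.578
grip_force: 41.4
```

```bash
python3 - <<'E'
from h import *
todo([452,266,200])
E
```

```text
t 19.38 pos [449.8 266.6 213.9] axes x [1.    0.001 0.002] F [-0.1  0.5 -2.9] grip 0.578 41.4
 turn [-0.05 -0.14  0.05]  shift(after turn) [0.037 0.01  0.231]
```

Request:
send_rows(targets=[0,0,0,0.3,0.23,-0.1,-1,0,0,0,0.6,0.45,-0.1,-1,0,0,0,0.7,0.53,0,-1,0,0,0,0.7,0.53,0,-1,0,0,0,0.5,0.37,0,-1])

```text
time_s: 20.0
eef_pos: [619.4, 137.6, 221.3]
ee_rot: [0.0, 1.0, -0.0, -0.001]
force: [0.7, 0.2, -1.3]
grip_width: 0.579
grip_force: 41.5
```

Request:
send_rows(targets=[0,0,-5,0,0,0,-1,0,0,-10,0,0,0,-1,0,0,-10,0,0,0,-1,0,0,-10,0,0,0,-1,0,0,-10,0,0,0,-1])

```text
time_s: 20.62
eef_pos: [617.9, 139.2, 221.5]
ee_rot: [-0.0, 0.923, 0.385, -0.001]
force: [-0.3, 0.2, -2.2]
grip_width: 0.577
grip_force: 41.5
```

Request:
send_rows(targets=[0,0,-10,0,0,0,-1,0,0,-10,0,0,0,-1,0,0,-10,0,0,0,-1,0,0,-10,0,0,0,-1,0,0,-10,0,0,0,-1])

```text
time_s: 21.25
eef_pos: [617.9, 139.2, 221.4]
ee_rot: [-0.001, 0.673, 0.739, -0.001]
force: [-0.0, 0.3, -2.0]
grip_width: 0.579
grip_force: 41.5
```

Request:
send_rows(targets=[0,0,-10,0,0,0,-1,0,0,-10,0,0,0,-1,0,0,-5,0,0,0,-1,0,0,0,0,0,0,-1,0,0,0,0,0,0,-1])

```text
time_s: 21.88
eef_pos: [618.0, 139.7, 222.1]
ee_rot: [-0.0, 0.501, 0.866, -0.0]
force: [-0.2, -0.6, -1.1]
grip_width: 0.58
grip_force: 41.5
```

```bash
python3 - <<'E'
from h import *
todo([618.6,139.7,222],120)
w=cap("wrist","w8"); s=cap("scene","s7"); t=cap("top","t8")
print("exp mid scene plate top",proj(s,[652.6,138.5,205]),"bowl rim mid",proj(s,[652.6,138.5,158]), "top: ",proj(t,[652.6,138.5,200]))
f=lambda g:cv2.resize(np.clip(g*1.3,0,255).astype(np.uint8),(400,400),interpolation=1)
cv2.imwrite("pics/c11.png",np.hstack([f(t["img"][80:220,140:280]),f(s["img"][120:260,120:260])])[:,:,::-1])
E
```

```text
t 21.88 pos [618.  139.7 222.1] axes x [-0.499  0.867  0.   ] F [-0.2 -0.6 -1.1] grip 0.58 41.5
 turn [-0.05 -0.02 -0.07]  shift(after turn) [-0.006  0.009  0.001]
exp mid scene plate top [185.81752706 181.92091205] bowl rim mid [188.69835751 199.9945267 ] top:  [201.61529919 141.29465065]
```

View pics/c11.png

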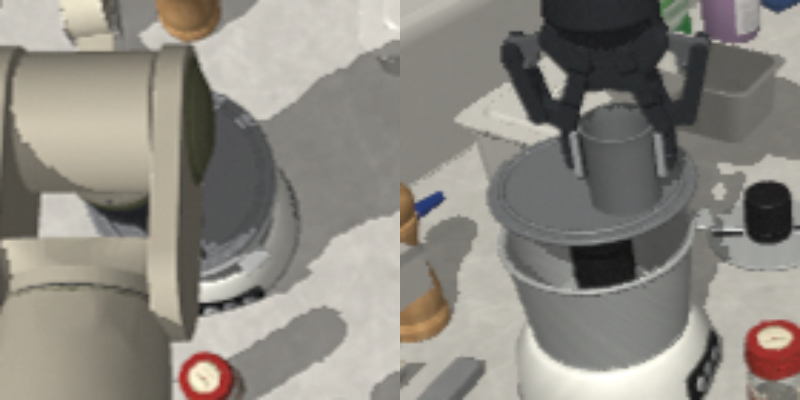

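The lid is held level over the bowl, with the tube on the robot side and the plate's extremes at crop columns 488 and 697. The viewing budget is used up, so from here I measure numerically only.

```bash
python3 - <<'E'
from h import *
s=load("s7"); g=cv2.cvtColor(s["img"],cv2.COLOR_RGB2GRAY)
for r in range(176,206,4): print(r,"L",g[r,145:165].tolist(),"R",g[r,212:230].tolist())
for c in range(158,216,8): print(c,g[188:222,c].tolist())
E
```

```text
176 L [148, 146, 144, 132, 111, 112, 114, 114, 113, 115, 114, 95, 90, 88, 76, 95, 89, 82, 85, 87] R [75, 42, 36, 34, 40, 51, 58, 57, 80, 91, 81, 93, 96, 96, 95, 94, 94, 92]
180 L [142, 142, 142, 142, 142, 111, 107, 112, 95, 88, 85, 79, 83, 78, 83, 85, 86, 86, 85, 85] R [97, 76, 60, 56, 57, 57, 63, 81, 85, 86, 90, 82, 90, 92, 93, 93, 92, 95]
184 L [145, 145, 147, 148, 147, 147, 110, 89, 86, 79, 83, 73, 83, 86, 86, 86, 86, 85, 85, 86] R [58, 59, 59, 81, 85, 77, 85, 74, 83, 86, 86, 76, 89, 92, 92, 93, 94, 97]
188 L [140, 140, 140, 140, 140, 104, 85, 86, 86, 75, 79, 64, 81, 86, 86, 85, 86, 85, 86, 85] R [81, 85, 76, 89, 88, 75, 84, 83, 87, 83, 74, 87, 92, 93, 91, 92, 92, 93]
192 L [140, 140, 142, 143, 143, 142, 101, 83, 84, 85, 78, 79, 83, 72, 81, 85, 86, 85, 86, 86] R [89, 80, 84, 85, 89, 91, 85, 69, 78, 85, 91, 92, 92, 94, 93, 84, 89, 93]
196 L [140, 141, 142, 140, 140, 139, 138, 138, 97, 82, 85, 84, 85, 87, 76, 79, 88, 92, 77, 82] R [92, 88, 77, 56, 59, 61, 61, 61, 68, 72, 82, 118, 125, 127, 126, 126, 127, 102]
200 L [94, 94, 135, 143, 141, 141, 141, 141, 141, 142, 120, 121, 91, 74, 8
[... 745 characters left out ...]
, 85, 85, 86, 85, 86, 86, 85, 85, 71, 113, 80, 81, 100, 92, 26, 18, 15, 17, 15, 19, 22, 21, 20, 20, 19, 21, 42, 51, 66, 108]
190 [66, 66, 66, 66, 65, 68, 82, 86, 86, 87, 87, 87, 103, 85, 86, 97, 112, 43, 20, 21, 22, 16, 15, 23, 24, 24, 23, 23, 21, 23, 24, 22, 53, 148]
198 [75, 76, 77, 76, 75, 76, 76, 79, 86, 86, 91, 94, 84, 81, 103, 81, 19, 18, 21, 18, 18, 18, 22, 21, 24, 23, 18, 21, 20, 20, 42, 135, 142, 80]
206 [71, 72, 71, 71, 72, 77, 86, 90, 88, 84, 88, 96, 86, 55, 61, 60, 61, 61, 61, 61, 61, 61, 61, 60, 61, 61, 73, 133, 128, 138, 97, 99, 94, 98]
214 [76, 88, 91, 83, 84, 86, 87, 91, 77, 62, 61, 61, 60, 60, 61, 61, 60, 59, 61, 61, 62, 61, 91, 115, 138, 122, 88, 88, 92, 93, 93, 93, 93, 92]
```

```bash
python3 - <<'E'
from h import *
from scipy.optimize import least_squares
s=load("s7")
def fit(P,z,r):
    X=np.array([plane(s,u,v,z)[:2] for u,v in P])
    q=least_squares(lambda c:np.hypot(*(X-c).T)-r,[652,138],loss="soft_l1"); print(q.x.round(1),q.fun.round(1))
fit([(174,204.5),(182,205.3),(190,204.7),(198,203.3),(206,200.4),(214,196.3),(152.5,196),(150.8,192),(150,188)],200,76)
fit([(198,220.3),(206,217.7),(214,213.6),(222.5,200),(222,204),(153.5,204),(154.5,200),(158,216.3),(166,219.8)],158,74)
E
```

```text
[651.2 136.1] [-1.4 -0.1 -0.   0.5 -0.1  0.3  0.9 -0.2  0.1]
[651.1 141. ] [-0.8 -0.2  0.9 -0.9  0.3 -0.6 -0.2  1.7 -0.3]
```

Request:
send_rows(targets=[0,0,0,0.04,0.02,0.15,-1,0,0,0,0,0,0.2,-1,0,0,0,0,0,0.1,-1,0,0,0,0,0,0.05,-1,0,0,0,0,0,0,-1])

```text
time_s: 22.65
eef_pos: [617.8, 142.8, 192.5]
ee_rot: [-0.0, 0.5, 0.866, -0.0]
force: [0.4, 0.3, -1.6]
grip_width: 0.576
grip_force: 41.5
```

Request:
send_rows(targets=[0,0,0,0,0,0.03,-1,0,0,0,0,0,0.03,-1,0,0,0,0,0,0,-1])

```text
time_s: 23.02
eef_pos: [617.8, 142.8, 188.9]
ee_rot: [-0.0, 0.5, 0.866, -0.0]
force: [0.2, -0.0, -1.2]
grip_width: 0.58
grip_force: 41.5
```

```bash
python3 - <<'E'
from h import *
todo([618.6,141,180.2],120)
E
```

```text
t 23.02 pos [617.8 142.8 188.9] axes x [-0.501  0.866  0.   ] F [ 0.2 -0.  -1.2] grip 0.58 41.5
 turn [-0.01 -0.01  0.04]  shift(after turn) [-0.032 -0.002  0.144]
```

Request:
send_rows(targets=[0,0,0,0,0,0.03,-1,0,0,0,0,0,0.03,-1,0,0,0,0,0,0,-1])

```text
time_s: 23.4
eef_pos: [617.7, 142.8, 185.2]
ee_rot: [-0.0, 0.5, 0.866, -0.0]
force: [-0.2, -0.7, -1.7]
grip_width: 0.579
grip_force: 41.5
```

Request:
send_rows(targets=[0,0,0,0,0,0.03,-1,0,0,0,0,0,0,-1])

```text
time_s: 23.65
eef_pos: [617.8, 142.8, 183.5]
ee_rot: [-0.0, 0.5, 0.866, -0.0]
force: [-1.2, -0.1, -1.0]
grip_width: 0.576
grip_force: 41.5
```

Request:
send_rows(targets=[0,0,0,0,0,0.03,-1,0,0,0,0,0,0,-1])

```text
time_s: 23.9
eef_pos: [617.7, 142.8, 181.6]
ee_rot: [-0.0, 0.5, 0.866, -0.0]
force: [0.3, 0.9, -1.4]
grip_width: 0.577
grip_force: 41.5
```

Request:
send_rows(targets=[0,0,0,0,0,0.02,-1,0,0,0,0,0,0,-1])

```text
time_s: 24.15
eef_pos: [617.8, 142.8, 180.6]
ee_rot: [-0.0, 0.5, 0.866, -0.0]
force: [0.4, -0.2, -1.6]
grip_width: 0.574
grip_force: 41.5
```

Request:
send_rows(targets=[0,0,0,0,0,0.02,-1,0,0,0,0,0,0,-1])

```text
time_s: 24.4
eef_pos: [617.9, 142.8, 180.3]
ee_rot: [0.0, 0.5, 0.866, 0.0]
force: [-2.9, -0.4, 5.3]
grip_width: 0.581
grip_force: 40.9
```

Request:
send_rows(targets=[0,0,0,0,0,0,1,0,0,0,0,0,0,1,0,0,0,0,0,0,1,0,0,0,0,0,-0.3,1,0,0,0,0,0,-0.8,1])

```text
time_s: 25.02
eef_pos: [617.0, 142.7, 243.9]
ee_rot: [-0.002, 0.5, 0.866, -0.001]
force: [0.6, 0.1, 0.1]
grip_width: 1.001
grip_force: 0.0
```

Request:
send_rows(targets=[0,0,0,0,0,-0.7,1,0,0,0,-0.1,-0.48,0,1,0,0,0,-0.15,-0.8,0,1,0,0,0,-0.15,-0.8,0,1,0,0,0,-0.15,-0.8,0.2,1])

```text
time_s: 25.65
eef_pos: [483.8, 26.8, 275.8]
ee_rot: [0.001, 0.5, 0.866, 0.0]
force: [0.3, -1.1, 0.8]
grip_width: 0.999
grip_force: 0.0
```

Request:
send_rows(targets=[0,0,0,-0.06,-0.4,0.6,1,0,0,0,0,0,0.2,1,0,0,0,0,0,0,1,0,0,0,0,0,0,1])

```text
time_s: 26.15
eef_pos: [466.8, 12.9, 228.3]
ee_rot: [0.001, 0.499, 0.866, 0.0]
force: [0.4, 0.3, -0.5]
grip_width: 1.0
grip_force: 0.0
```

```bash
python3 - <<'E'
from h import *
todo([466,13,68],120)
w=cap("wrist","w9"); s=cap("scene","s8")
for z in(98,65,60,0): print(z,proj(w,[466,13,z]).round(1),proj(s,[466,13,z]).round(1))
def crop(c,u,v,h): 
    return c["img"][v-h:v+h,u-h:u+h]
u,v=proj(w,[466,13,80]).astype(int)
g=cv2.cvtColor(crop(w,u,v,50),cv2.COLOR_RGB2GRAY)
for r in range(0,100,4): print(v-50+r,g[r,::3].tolist())
print(u-50)
E
```

```text
t 26.15 pos [466.8  12.9 228.3] axes x [-0.501  0.865 -0.001] F [ 0.4  0.3 -0.5] grip 1.0 0.0
 turn [0.07 0.06 0.1 ]  shift(after turn) [ 0.008 -0.011  2.671]
98 [277.5 202.1] [291.1 217.7]
65 [277.6 194. ] [290.7 228.6]
60 [277.6 192.9] [290.6 230.3]
0 [277.7 182. ] [289.9 248.9]
147 [136, 135, 136, 136, 138, 138, 140, 138, 139, 139, 138, 138, 134, 132, 131, 132, 133, 132, 131, 129, 129, 130, 131, 133, 136, 137, 135, 137, 133, 132, 132, 131, 130, 131]
151 [136, 138, 137, 137, 135, 136, 139, 140, 140, 141, 138, 134, 133, 133, 135, 134, 131, 131, 131, 132, 132, 131, 131, 133, 135, 137, 134, 136, 134, 130, 129, 132, 131, 132]
155 [137, 138, 139, 138, 136, 138, 139, 139, 138, 137, 134, 131, 131, 132, 134, 134, 132, 131, 130, 132, 134, 134, 134, 137, 137, 136, 136, 136, 134, 133, 130, 129, 131, 134]
159 [136, 134, 137, 138, 138, 137, 136, 136, 135, 134, 133, 132, 132, 133, 133, 134, 134, 133, 131, 133, 134, 135, 136, 137, 136, 134, 131, 132, 131, 130, 133, 134, 133, 132]
163 [134, 135, 133, 133, 134, 135, 136, 135, 135, 133, 133, 134, 128, 116, 98, 89, 88, 88, 91, 104, 124, 135, 135, 132
[... 2532 characters left out ...]
84, 85, 85, 112, 140, 138, 137, 137, 137, 135, 134, 131]
231 [137, 136, 132, 131, 132, 133, 135, 133, 132, 119, 82, 83, 81, 80, 81, 82, 80, 80, 81, 80, 82, 83, 83, 83, 85, 97, 135, 134, 135, 138, 140, 138, 135, 134]
235 [134, 134, 133, 132, 131, 131, 134, 133, 131, 120, 81, 81, 83, 81, 83, 82, 80, 81, 80, 79, 80, 82, 81, 82, 84, 101, 136, 135, 135, 133, 137, 136, 136, 135]
239 [133, 132, 128, 130, 132, 132, 132, 134, 133, 131, 90, 83, 81, 83, 83, 83, 81, 82, 80, 80, 78, 79, 82, 81, 83, 107, 135, 135, 134, 134, 135, 135, 133, 131]
243 [130, 132, 129, 128, 130, 131, 133, 132, 133, 134, 117, 83, 82, 82, 84, 81, 82, 83, 83, 81, 81, 81, 82, 82, 99, 130, 135, 134, 133, 134, 136, 135, 132, 133]
227
```

Request:
send_rows(targets=[0,0,0,0.035,-0.03,0.3,1,0,0,0,0,0,0.8,1,0,0,0,0,0,0.8,1,0,0,0,0,0,0.5,1,0,0,0,0,0,0.25,1])

```text
time_s: 26.88
eef_pos: [463.1, 13.8, 67.2]
ee_rot: [-0.001, 0.499, 0.866, -0.0]
force: [0.9, -0.4, -0.5]
grip_width: 1.002
grip_force: 0.0
```

Request:
send_rows(targets=[0,0,0,0,0,0,1,0,0,0,0,0,0,-1,0,0,0,0,0,0,-1,0,0,0,0,0,0,-1,0,0,0,0,0,0,-1], newtons=40)

```text
time_s: 27.5
eef_pos: [463.5, 13.4, 69.0]
ee_rot: [0.001, 0.5, 0.866, 0.0]
force: [-0.2, -0.3, 5.2]
grip_width: 0.318
grip_force: 39.4
```

Request:
send_rows(targets=[0,0,0,0,0,-0.2,-1,0,0,0,0,0,-0.6,-1,0,0,0,0,0,-0.9,-1,0,0,0,0,0,-0.9,-1,0,0,0,0,0,-0.9,-1])

```text
time_s: 28.12
eef_pos: [462.6, 13.6, 280.9]
ee_rot: [0.0, 0.5, 0.866, 0.0]
force: [0.9, -0.5, -1.9]
grip_width: 0.323
grip_force: 39.7
```

Request:
send_rows(targets=[0,0,0,0,0,-0.5,-1,0,0,0,0,0,-0.2,-1,0,0,0,0,0,0,-1,0,0,0,0,0,0,-1])

```text
time_s: 28.62
eef_pos: [462.8, 13.5, 319.0]
ee_rot: [-0.001, 0.5, 0.866, -0.0]
force: [0.4, 0.1, -1.6]
grip_width: 0.32
grip_force: 39.7
```

```bash
python3 - <<'E'
from h import *
todo([617.8,142.8,318],120)
s=load("s8")   # lid tube in scene after release (arm over the pusher)
print("exp tube top",proj(s,[617.8,142.8,225]),"plate mid",proj(s,[651.8,141.6,163]))
g=cv2.cvtColor(s["img"],cv2.COLOR_RGB2GRAY)
for r in range(164,222,3): print(r,g[r,144:232:2].tolist())
E
```

```text
t 28.62 pos [462.8  13.5 319. ] axes x [-0.501  0.866  0.002] F [ 0.4  0.1 -1.6] grip 0.32 39.7
 turn [-0.11 -0.1   0.04]  shift(after turn) [0.574 3.315 0.017]
exp tube top [196.47937995 179.59229795] plate mid [187.74984067 198.97034722]
164 [124, 145, 143, 142, 142, 143, 143, 142, 144, 142, 145, 150, 155, 151, 143, 141, 142, 142, 142, 142, 142, 142, 145, 150, 144, 143, 142, 143, 141, 85, 80, 102, 102, 102, 102, 103, 92, 67, 99, 105, 106, 107, 107, 108]
167 [96, 99, 109, 77, 100, 115, 144, 142, 143, 143, 141, 142, 142, 142, 144, 145, 150, 155, 154, 150, 157, 157, 144, 142, 141, 141, 143, 99, 80, 88, 102, 102, 102, 102, 102, 102, 91, 90, 130, 139, 132, 111, 104, 107]
170 [96, 131, 106, 108, 108, 108, 107, 109, 88, 102, 110, 148, 141, 143, 143, 143, 141, 141, 145, 148, 144, 143, 144, 142, 138, 108, 82, 79, 102, 102, 102, 102, 101, 102, 102, 103, 91, 88, 137, 139, 135, 135, 134, 135]
173 [137, 138, 105, 108, 107, 108, 108, 107, 108, 107, 108, 108, 108, 87, 104, 115, 133, 143, 142, 142, 143, 141, 142, 106, 81, 79, 100, 101, 102, 101, 101, 102, 102, 101, 102, 102, 93, 126, 134, 135, 132
[... 2428 characters left out ...]
2, 81, 82, 81, 81, 81, 81, 80, 82, 82, 81, 81, 81, 78, 71, 72, 75, 77, 79, 66, 87, 77, 81, 83, 79, 64, 65, 86, 88, 90, 91, 88]
215 [138, 134, 133, 134, 135, 136, 133, 83, 83, 82, 76, 82, 77, 80, 80, 81, 81, 81, 81, 82, 80, 80, 80, 80, 80, 81, 81, 82, 82, 94, 80, 81, 79, 89, 76, 63, 67, 78, 70, 87, 89, 90, 88, 87]
218 [137, 133, 133, 135, 134, 134, 136, 137, 80, 73, 86, 82, 81, 80, 77, 75, 89, 96, 91, 93, 93, 94, 99, 111, 104, 84, 76, 81, 83, 90, 93, 82, 63, 69, 89, 87, 84, 79, 70, 85, 86, 87, 88, 126]
221 [137, 136, 134, 134, 133, 132, 134, 133, 112, 73, 78, 82, 64, 79, 86, 87, 88, 88, 90, 85, 80, 86, 94, 97, 105, 104, 88, 67, 76, 67, 89, 92, 93, 91, 89, 87, 83, 78, 70, 85, 86, 87, 128, 133]
```

Request:
send_rows(targets=[0,0,0,0.05,0.3,0,-1,0,0,0,0.1,0.6,0,-1,0,0,0,0.14,0.8,0,-1,0,0,0,0.14,0.8,0,-1,0,0,0,0.09,0.5,0,-1])

```text
time_s: 29.25
eef_pos: [604.3, 132.0, 318.2]
ee_rot: [-0.001, 0.499, 0.866, -0.001]
force: [0.5, 0.0, -0.3]
grip_width: 0.318
grip_force: 39.8
```

Request:
send_rows(targets=[0,0,0,0.05,0.31,0,-1,0,0,0,0,0,0,-1,0,0,0,0,0,0,-1,0,0,0,0,0,0,-1])

```text
time_s: 29.75
eef_pos: [617.5, 142.0, 320.6]
ee_rot: [0.0, 0.5, 0.866, -0.0]
force: [0.6, -0.4, -1.5]
grip_width: 0.319
grip_force: 39.8
```

```bash
python3 - <<'E'
from h import *
todo([617.8,142.8,294],120)
s=cap("scene","s9")
print("exp pusher foot",proj(s,[617.8,142.8,250]),"collar",proj(s,[617.8,142.8,312]))
d=np.array([-.869,-.495,0]);P=np.array([617.8,142.8,0.])
for z,r in((255,15.5),(225,27)): print(z,proj(s,P+[0,0,z]-r*d),proj(s,P+[0,0,z]+r*d))
g=cv2.cvtColor(s["img"],cv2.COLOR_RGB2GRAY)
for r in range(148,194,2): print(r,g[r,178:220].tolist())
E
```

```text
t 29.75 pos [617.5 142.  320.6] axes x [-0.5    0.866 -0.   ] F [ 0.6 -0.4 -1.5] grip 0.319 39.8
 turn [-0.    0.    0.01]  shift(after turn) [0.01  0.011 0.444]
exp pusher foot [195.01287656 169.04648223] collar [191.11749692 141.03430312]
255 [186.86028651 166.80468923] [202.56299222 166.97115686]
225 [183.11304301 179.45353936] [209.83952275 179.73099223]
148 [155, 150, 128, 108, 87, 76, 69, 68, 69, 71, 71, 72, 73, 73, 73, 73, 73, 75, 75, 66, 59, 53, 48, 49, 66, 91, 96, 96, 95, 96, 96, 98, 91, 94, 95, 95, 96, 97, 95, 97, 96, 96]
150 [113, 136, 106, 96, 137, 144, 84, 42, 41, 40, 40, 43, 43, 44, 45, 45, 47, 47, 48, 48, 49, 49, 49, 48, 67, 91, 96, 96, 97, 99, 98, 96, 95, 93, 96, 96, 97, 96, 96, 96, 87, 80]
152 [93, 95, 135, 143, 145, 146, 111, 68, 60, 62, 65, 68, 69, 52, 67, 72, 73, 73, 72, 70, 69, 67, 64, 58, 68, 91, 97, 100, 98, 95, 95, 95, 95, 96, 97, 95, 96, 92, 85, 78, 69, 67]
154 [146, 147, 148, 148, 147, 147, 148, 89, 58, 62, 64, 66, 68, 70, 73, 72, 73, 73, 72, 71, 68, 67, 65, 59, 60, 91, 96, 95, 97, 96, 95, 95, 95, 96, 96, 91, 80, 79, 77, 70, 69, 68]
156 [147, 149, 148, 148, 
[... 2709 characters left out ...]
 91, 92]
186 [82, 83, 84, 84, 83, 84, 83, 59, 68, 80, 69, 64, 66, 68, 70, 72, 74, 74, 75, 76, 75, 75, 74, 73, 70, 74, 83, 79, 67, 62, 60, 56, 49, 53, 57, 56, 55, 79, 87, 82, 88, 89]
188 [83, 83, 84, 83, 83, 83, 84, 71, 58, 56, 57, 59, 61, 70, 76, 82, 85, 84, 85, 83, 82, 75, 69, 68, 69, 68, 68, 66, 65, 65, 62, 59, 52, 54, 54, 48, 54, 75, 82, 83, 85, 83]
190 [83, 84, 84, 83, 82, 84, 83, 83, 61, 56, 59, 62, 62, 63, 66, 66, 67, 68, 69, 71, 71, 71, 72, 71, 71, 71, 71, 70, 68, 66, 62, 60, 53, 54, 55, 57, 58, 73, 83, 80, 83, 84]
192 [84, 83, 83, 84, 83, 82, 83, 83, 66, 57, 59, 61, 63, 66, 67, 68, 71, 71, 72, 72, 73, 73, 74, 74, 74, 74, 72, 70, 70, 67, 64, 60, 54, 51, 55, 56, 79, 84, 85, 74, 85, 72]
```

Request:
send_rows(targets=[0,0,0,0.01,0.01,0.2,-1,0,0,0,0,0,0.25,-1,0,0,0,0,0,0.15,-1,0,0,0,0,0,0.15,-1,0,0,0,0,0,0.15,-1])

```text
time_s: 30.42
eef_pos: [618.2, 143.4, 265.9]
ee_rot: [0.0, 0.5, 0.866, 0.0]
force: [0.2, -0.1, -0.8]
grip_width: 0.324
grip_force: 39.8
```

Request:
send_rows(targets=[0,0,0,0,0,0.15,-1,0,0,0,0,0,0.12,-1,0,0,0,0,0,0.1,-1,0,0,0,0,0,0,-1])

```text
time_s: 30.92
eef_pos: [618.0, 143.3, 243.8]
ee_rot: [-0.0, 0.5, 0.866, -0.0]
force: [-0.4, 0.1, -0.3]
grip_width: 0.317
grip_force: 39.8
```

Request:
send_rows(targets=[0,0,0,0,0,0.06,-1,0,0,0,0,0,0.05,-1,0,0,0,0,0,0,-1])

```text
time_s: 31.3
eef_pos: [618.1, 143.3, 237.4]
ee_rot: [-0.0, 0.5, 0.866, -0.0]
force: [-0.4, -0.1, -1.5]
grip_width: 0.317
grip_force: 39.8
```

Request:
send_rows(targets=[0,0,0,0,0,0.03,-1,0,0,0,0,0,0,-1])

```text
time_s: 31.55
eef_pos: [618.1, 143.3, 235.7]
ee_rot: [-0.0, 0.5, 0.866, -0.0]
force: [0.2, -0.4, -0.9]
grip_width: 0.317
grip_force: 39.8
```

Request:
send_rows(targets=[0,0,0,0,0,0.02,-1,0,0,0,0,0,0,-1])

```text
time_s: 31.8
eef_pos: [618.2, 143.3, 234.5]
ee_rot: [-0.0, 0.5, 0.866, -0.0]
force: [0.2, 0.1, -0.2]
grip_width: 0.319
grip_force: 39.8
```

Request:
send_rows(targets=[0,0,0,0,0,0.02,-1,0,0,0,0,0,0,-1])

```text
time_s: 32.05
eef_pos: [618.3, 143.3, 234.1]
ee_rot: [0.0, 0.5, 0.866, 0.0]
force: [-1.0, -0.2, 4.2]
grip_width: 0.321
grip_force: 40.2
```

Request:
send_rows(targets=[0,0,0,0,0,0.01,-1,0,0,0,0,0,0,-1])

```text
time_s: 32.3
eef_pos: [618.3, 143.4, 234.0]
ee_rot: [0.001, 0.5, 0.866, 0.0]
force: [-1.3, 0.4, 8.0]
grip_width: 0.323
grip_force: 40.6
```

Home at 234.1 (expected 234). I'll release, rise and check.

Request:
send_rows(targets=[0,0,0,0,0,0,1,0,0,0,0,0,0,1,0,0,0,0,0,0,1,0,0,0,0,0,-0.4,1,0,0,0,0,0,-0.6,1])

```text
time_s: 32.92
eef_pos: [617.9, 143.3, 292.5]
ee_rot: [-0.001, 0.5, 0.866, -0.001]
force: [0.0, -0.1, 0.5]
grip_width: 0.998
grip_force: 0.0
```

Request:
send_rows(targets=[0,0,0,0,0,-0.4,1,0,0,0,0,-0.6,0,1,0,0,0,0,-0.8,0,1,0,0,0,0,-0.8,0,1,0,0,0,0,-0.5,0,1])

```text
time_s: 33.55
eef_pos: [476.4, 61.6, 317.0]
ee_rot: [0.0, 0.5, 0.866, 0.0]
force: [0.2, -0.2, 0.2]
grip_width: 1.0
grip_force: 0.0
```

Request:
send_rows(targets=[0,0,0,0,0,0,1,0,0,0,0,0,0,1])

```text
time_s: 33.8
eef_pos: [478.4, 62.4, 316.8]
ee_rot: [0.0, 0.5, 0.866, 0.0]
force: [0.3, -1.1, -0.4]
grip_width: 0.997
grip_force: 0.0
```

```bash
python3 - <<'E'
from h import *
todo([617.8,142.8,294],120)
s=cap("scene","s10"); P=np.array([618.2,143.2,0.]); d=np.array([-.869,-.495,0])
print("exp grip top",proj(s,P+[0,0,263]),"grip edges z245",proj(s,P+[0,0,245]-14.5*d),proj(s,P+[0,0,245]+14.5*d),"collar",proj(s,P+[0,0,228]-29*d),proj(s,P+[0,0,228]+29*d))
g=cv2.cvtColor(s["img"],cv2.COLOR_RGB2GRAY)
for r in range(152,196,3): print(r,g[r,176:220].tolist())
for z in (158,): print(proj(s,[652,140,163]-76*d),proj(s,[652,140,163]+76*d))
for r in (194,198,202,206): print(r,g[r,144:160].tolist(),g[r,216:236].tolist())
E
```

```text
t 33.8 pos [478.4  62.4 316.8] axes x [-0.501  0.866 -0.   ] F [ 0.3 -1.1 -0.4] grip 0.997 0.0
 turn [0.02 0.   0.04]  shift(after turn) [-1.000e-03  2.682e+00  3.810e-01]
exp grip top [193.93645984 163.43562616] grip edges z245 [187.73393195 171.14889787] [202.31196306 171.30234675] collar [181.63147439 178.23629682] [210.40811867 178.53563252]
152 [129, 102, 89, 91, 129, 137, 138, 139, 139, 140, 140, 140, 139, 139, 141, 140, 140, 140, 142, 142, 142, 142, 141, 142, 142, 142, 142, 141, 145, 150, 147, 142, 139, 140, 142, 143, 141, 141, 140, 137, 98, 85, 69, 64]
155 [131, 141, 140, 141, 142, 142, 142, 140, 140, 139, 140, 140, 139, 139, 141, 141, 141, 142, 141, 141, 140, 139, 139, 140, 142, 148, 146, 142, 140, 139, 141, 140, 140, 141, 141, 135, 129, 105, 84, 80, 75, 67, 66, 65]
158 [141, 141, 142, 141, 141, 141, 141, 141, 140, 141, 141, 141, 141, 140, 141, 141, 140, 139, 140, 140, 143, 148, 146, 142, 140, 139, 141, 141, 141, 141, 140, 140, 128, 110, 89, 80, 79, 96, 99, 101, 85, 69, 65, 65]
161 [140, 141, 140, 141, 141, 141, 140, 140, 140, 141, 141, 140, 140, 140, 141, 139, 139, 145, 125
[... 2248 characters left out ...]
8.21052871] [223.43150466 198.91990066]
194 [130, 131, 131, 131, 131, 130, 131, 129, 129, 129, 129, 130, 131, 112, 92, 81] [79, 79, 70, 77, 70, 77, 80, 75, 108, 116, 116, 115, 111, 130, 135, 135, 125, 114, 114, 113]
198 [87, 87, 88, 127, 133, 132, 131, 132, 132, 132, 132, 94, 80, 79, 77, 76] [79, 79, 72, 78, 73, 77, 80, 85, 72, 112, 118, 117, 118, 121, 116, 113, 113, 113, 114, 115]
202 [86, 87, 88, 125, 130, 129, 129, 130, 130, 97, 80, 79, 80, 78, 72, 77] [80, 73, 82, 75, 77, 79, 80, 77, 75, 86, 89, 78, 109, 97, 69, 66, 65, 60, 58, 55]
206 [87, 126, 135, 133, 131, 131, 131, 129, 127, 98, 80, 79, 80, 74, 77, 68] [81, 72, 78, 80, 81, 79, 71, 85, 87, 87, 87, 88, 76, 69, 74, 76, 74, 76, 75, 107]
```

```bash
python3 -c "
from rig import job
print(job.finish_job())"
```

```text
the job is handed in; nothing more can be done
None
```

I put the food processor back together in the order asked (bowl, blade, lid, pusher) and handed the job in at about 34 s. Each part met light contact at its expected height, and after that I confirmed the lid and pusher only from pixel measurements because the picture limit was used up; no verdict came back.

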